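# Take off a fan's left-hand spinner nut and its impeller

## Robot

A 7-joint arm with a two-finger parallel gripper is mounted at the origin on a cart in front of the work surface, level with it; the furniture and walls round the work are solid. World frame = base frame: x ahead of the robot, y to its left, z up, the work surface at z = 0. Lengths are in m, angles in rad, forces in N, time in s.
With the tool pointing down it reaches from about 0.35 to 0.9 m from the base axis. Payload 8.1 kg.
Tool frame: the origin (TCP) lies midway between the tips of the shut fingers; the grasp point (between the pads) lies 19 mm behind it; z points along the fingers, x is the direction in which the jaws open and shut, and the axes are right-handed (so a half turn about z gives the same grasp; the last joint's range is limited). The gripper opens to 92 mm and grips with 3 to 60 N. Pads are 19 mm wide; open, the fingers measure 130 mm over their backs; the gripper's body (75 mm by 190 mm) begins 47 mm behind the grasp point.
Start: joints at [1.078, 0.434, 0.025, 1.573, -0.012, 1.134, -0.075], TCP at [0.237, -0.578, 0.227] pointing down, gripper open.
Joint ranges: [-2.62, 2.62], [-0.44, 2.09], [-1.27, 1.32], [0.08, 2.57], [-1.32, 4.46], [0.12, 2], [-2.74, 2.74]. Speed limits (rad/s): [2.22, 2.22, 3.01, 3.01, 3.14, 3.14, 3.14].

## Interface

Orientations are given as a rotation vector (axis times angle).
In Python, from cell import arm gives the robot as it stands. The module is installed in compiled form; this text tells all that it offers.
- The arm moves only by the tool play_rows, never from a script. Its argument "motion" is a list of rows, each a list of 7 numbers: the gripper's target within -1 to 1 (fully open at 1, half-way at 0, shut at -1), then the shift along the tool's x, y, z in mm, then the turn, a rotation vector about the tool's x, y, z in rad. In form: [[claw, tx, ty, tz, ax, ay, az], ...]. A call has 1 to 10 rows; each row is the pose to reach, as a shift and turn from the pose measured when the call began, along the tool's axes at that moment; what a row does not reach only later rows make up. A row lasts 1/10 s, in which the tool goes at most 50 mm and 8.59 degrees, less where a joint would pass 70% of its speed; a pose out of reach is approached as far as the arm can. A call with a gripper value outside its range is refused whole. The fingers move at their own pace and stop on an object; "force" is the grip in N (left out, the last holds). Time passes only in rows, so rows that repeat a pose let the fingers close. It gives the time, the measured TCP pose, the force and the opening at its end, in the units of the state.
- arm.observe(): the state, without advancing time (a new reading comes with each control period).
- arm.get_image(name): name is "scene" or "top"; returns a dict with "img" (480x640x3 uint8, blue, green, red), "depth" (480x640 float32, m along the optical axis (not along the pixel's ray), 0 where there is no reading), "K" (3x3 intrinsics, pixels), "k1" (the pictures are not rectified: a ray, as slopes to the right and down, at radius r is drawn at 1 + k1 r^2 times it, then the intrinsics apply), "rvec" (rotation vector, rad) and "tvec" (3), from world to camera coordinates, as OpenCV has them. Camera axes: x right, y down, z forward; pixel columns grow to the right and rows downward; lengths in m; the calibration is good to about 2 mm. A picture is of the moment at which its call begins.
- arm.sign_off(): hands the job in, once; it reports no verdict.
Trained networks look in a picture, given as the dict that the camera call returned (one of the last four; its "shot" number tells which), for a name from the list of things; names that differ only in an ending like _2 or _b are one class to them, and where a whole thing is asked for, a point or a joint stands for the part that bears it (a point fixed in the world has none). Each returns a list of dicts, best first, with "score" (0 to 1); they miss things now and then, are a little off and sometimes report something else, mostly with a low value. They report only what shows in the picture. A call takes as long as a camera call. They do not tell look-alikes from the thing itself.
- arm.look_for(picture, query): "box" ([left, top, width, height] as shares, 0 to 1, of the picture: columns of its width, rows of its height, round what is visible of it).
The state is a dict: "clock": time; "joints": joint angles; "dq": joint speeds; "joint_efforts": joint torques, N m; "position": TCP position; "ee_rot": TCP orientation; "force": force on the tool from outside, world axes, zero at the start; "ft_torque": the same for the moment, N m; "width": opening from 0.0 (shut) to 1.0 (fully open).
Only numpy, scipy, OpenCV 4.12 (cv2) and the standard library are available. Lean on these libraries where they do the work, as an engineer would, in place of code of your own. Each camera call takes 0.05 s, during which the arm holds its last target. There are 200 camera calls.

## Task

This bench fan lies on its back with its guard off, ready for cleaning. Unscrew the spinner nut, whose thread is left-handed (it loosens clockwise, seen from above), following it up by feel so that you never strain the thread or tighten the nut, and put it in the empty parts bin. Then draw the impeller straight up off the shaft without forcing it and lay it down gently, flat on its hub, in the middle of the rubber mat; leave the jar, the bottle and the screwdriver where they are.

Things in the scene. Friction and masses are not known exactly. Their poses are not given: they have to be found in the camera images.
- fan: Grey round fan housing, 178 mm across, on its back (fixed). Origin: centre of its underside on the bench; z up, the axis of all its parts. Open shroud, rim 74 mm above the bench; in it the motor, whose upright shaft carries impeller and nut. The shaft is held by a lock with up to a tenth of a turn of play: until the lock holds, felt as a slight rise in torque, shaft, impeller and nut turn together and the nut does not climb.
- stub_seat (a point): Point on the fan's axis, fixed to the housing, 100.5 mm above the bench, where the tight nut's underside sits on the impeller's hub. The threaded end of the shaft (22 mm across the crests) ends 23 mm above this point.
- nut_center (a point): Centre of the loose spinner nut, 16 mm above its underside; z is its axis. Light-grey plastic cap nut: ribbed round grip, in effect twelve-sided, 44 mm across flats, from the underside to 28 mm up; domed closed top 34 mm up; 30 to 65 g. It may be gripped at any yaw. Below it the hub is only 37 mm across for 31 mm, so fingertips may reach below the nut.
- nut: The nut as a whole; origin: centre of its underside. Coarse left-hand thread of unmeasured pitch: turned clockwise from above it climbs several mm, which the hand must follow; slight axial and radial play. It leaves the thread within half a turn on it and then lifts off freely; it stays where it is let go part-way. A spring washer (6 N) under the impeller keeps it tight at the start.
- impeller_boss (a point): On the loose impeller's axis, 39 mm above the underside of its hub, 9 mm below the hub's top: where the hub can be gripped from above. The hub is a ribbed round boss 37 mm across (twelve flats), 48 mm high, clear of the blades from 17 mm above its underside.
- impeller_foot (a point): Centre of the flat underside of the impeller's hub (62 mm across), on which it stands; z along its axis. 52.5 mm above the bench at the start; it rises 1 to 2 mm on its spring washer when the nut is loosened.
- impeller: The impeller as a whole: black plastic, seven blades, 148 mm across, 48 mm high, 130 to 210 g; origin at impeller_foot. A 25 mm bore runs through its hub, 1 mm clear of the shaft all round; two steel dogs 5 mm high on the shaft's flange keep it from turning on the shaft. It must rise 75 mm to clear the shaft's end.
- mat: Flat grey rubber mat, 170 x 170 x 3 mm, on the bench (fixed), left of the fan. Origin: centre of its underside.
- mat_top (a point): Centre of the rubber mat's top face, 3 mm above the bench.
- bin_floor (a point): Centre of the inner floor of the empty parts bin (open, 132 x 70 x 46 mm, fixed, right of the fan), 5 mm above the bench; x runs along its long side. Inside 124 x 62 mm; rim 41 mm above this point.
- jar: Small screw-lid jar, 45 mm across, 26 mm high, standing loose on the bench; origin at its underside. Leave it.
- dropper_bottle: Small bottle with a needle tip, 34 mm across, 102 mm high, standing loose on the bench; origin at its underside. Leave it.
- guard_driver: Screwdriver, 194 mm long, lying loose on the bench; origin at its middle on the bench. Leave it.
Things that resemble listed ones, but are neither listed nor needed, are in the scene too. Of the things shaped like the nut, the grey one is meant.

How it is judged:
On the way, in this order (a step that is already met when the one before it is completed fails the run):
1. the nut is unscrewed and lifted clear of the shaft's end (z of nut_center in the frame of stub_seat above 0.041 m), for 0.1 s.
2. the nut lies in the parts bin, let go (x of nut_center in the frame of bin_floor between -0.055 and 0.055 m and y of nut_center in the frame of bin_floor between -0.028 and 0.028 m and z of nut_center in the frame of bin_floor below 0.032 m and contact force between nut and the fingers below 0.1 N), for 0.2 s.
3. the impeller is drawn up clear of the shaft's end (z of impeller_foot in the frame of stub_seat above 0.023 m), for 0.1 s.
At the end, for the whole second after the job is handed in: The nut lies in the parts bin (its centre inside the bin's walls and within 32 mm of its floor) and the impeller lies flat on the rubber mat, hub down (tilt under 0.06 rad, underside within 4 mm of the mat's top), its axis within 25 mm of the mat's centre; both released and at rest (all of step 2 and horizontal distance between impeller_foot and mat_top below 0.025 m and z of impeller_foot in the frame of mat_top below 0.004 m and angle between impeller_foot's own z axis and vertical below 0.06 rad and linear speed of each of impeller, nut below 0.02 m/s and contact force between impeller and the fingers below 0.1 N); the robot touches nothing.
It fails at once if the thread is strained: the nut and the shaft press on each other with more than 14 N (contact force between nut and fan above 14 N).
It fails at once if the nut is tightened or pressed on to the hub with more than 14 N (contact force between nut and impeller above 14 N).
It fails at once if the impeller is forced: it and the shaft press on each other with more than 14 N (contact force between impeller and fan above 14 N).
It fails at once if the impeller is dropped: let go, it moves faster than 0.4 m/s (a fall of about 10 mm) (contact force between impeller and the fingers below 0.1 N and linear speed of impeller above 0.4 m/s).
It fails at once if the jar, the bottle or the screwdriver is moved by more than 20 mm (distance of any of jar, dropper_bottle, guard_driver from where it was at the start of the episode above 0.02 m).
It also fails if it takes over 72 s, if anything falls off the work surface, if the arm or the gripper's body presses on something with over 40 N, if the wrist force passes 120 N, or if a joint passes its speed limit or range.

## Working session

There is one attempt and no reset: what is moved stays moved. The work goes in short steps, Python scripts to look and compute and a tool call to move; the robot and the scene stay as the last step left them, time stands still between calls to the robot, and variables do not carry over. Pictures are saved under pics/ and viewed, on a budget of 10 in all, crops included, one or two more only if the job needs it, and the job is handed in when it is done.

Besides the shell and the picture viewer there is one more tool, called after "Call:" as name([rows], argument=value, ...), one row to a line, values as JSON. play_rows: Moves the arm, as the interface text tells. Its arguments: {"type":"object","properties":{"motion":{"type":"array"},"force":{"type":"number"}},"required":["motion"]}

```bash
mkdir -p pics; cat > h.py <<'E'
import numpy as np, cv2
from cell import arm
def cloud(p):
    d=p["depth"];K=np.array(p["K"]);h,w=d.shape
    u,v=np.meshgrid(np.arange(w),np.arange(h))
    dist=np.array([p["k1"],0,0,0,0],float)
    n=cv2.undistortPoints(np.stack([u,v],-1).reshape(-1,1,2).astype(float),K,dist).reshape(h,w,2)
    c=np.dstack([n[...,0]*d,n[...,1]*d,d]);R=cv2.Rodrigues(np.array(p["rvec"],float))[0]
    W=(c-np.array(p["tvec"]).reshape(3))@R
    W[d<=0]=np.nan
    return W
E
python3 - <<'E'
from h import *
for n in("scene","top"):
    p=arm.get_image(n);cv2.imwrite(f"pics/{n}0.png",p["img"]);W=cloud(p);np.save(f"{n}.npy",W)
    print(n,p["tvec"],p["rvec"],p["k1"])
    for q in("fan","nut","impeller","mat","bin_floor","jar","dropper_bottle","guard_driver"):
        for r in arm.look_for(p,q)[:3]:
            l,t,w,h=r["box"];l,w=l*640,w*640;t,h=t*480,h*480
            a=W[int(t+.3*h):int(t+.7*h)+1,int(l+.3*w):int(l+.7*w)+1].reshape(-1,3)
            print(q,round(r["score"],2),[int(x) for x in(l,t,w,h)],np.nanmedian(a,0).round(3))
print(arm.observe())
E
```

```text
scene [-0.38789068  0.39977664  0.89868513] [ 2.38436618 -0.5094343   0.20057962] -0.028831583471258134
fan 0.72 [273, 259, 77, 77] [0.456 0.124 0.066]
nut 0.76 [325, 358, 21, 19] [ 0.444 -0.041  0.033]
nut 0.62 [367, 282, 21, 20] [0.622 0.096 0.032]
nut 0.59 [301, 266, 15, 22] [0.459 0.134 0.133]
impeller 0.85 [279, 267, 61, 54] [0.455 0.127 0.067]
mat 0.96 [245, 208, 74, 56] [0.485 0.382 0.003]
bin_floor 0.92 [383, 340, 62, 42] [ 0.618 -0.087  0.004]
dropper_bottle 0.77 [365, 232, 10, 22] [0.678 0.232 0.041]
guard_driver 0.62 [204, 175, 23, 19] [0.372 0.651 0.016]
top [0.24251781 0.57951785 1.11217904] [ 2.12554113 -2.07918616  0.24506818] -0.06387853663409425
fan 0.77 [319, 255, 77, 67] [0.456 0.153 0.066]
nut 0.76 [415, 290, 19, 16] [ 0.443 -0.03   0.033]
nut 0.59 [351, 272, 15, 21] [0.466 0.152 0.134]
nut 0.51 [362, 221, 16, 16] [0.628 0.112 0.034]
impeller 0.7 [330, 257, 57, 57] [0.46  0.151 0.07 ]
mat 0.89 [237, 247, 66, 68] [0.485 0.379 0.002]
bin_floor 0.89 [423, 210, 41, 49] [ 0.624 -0.097  0.004]
jar 0.62 [387, 201, 18, 15] [0.688 0.037 0.026]
dropper_bottle 0.47 [314, 200, 11, 14] [0.679 0.249 0.056]
guard_driver 0.85 [144, 310, 32, 25] [0.363 0.664 0.019]
guard_driver 0.66 [236, 245, 67, 71] [0.482 0.381 0.002]
{'clock': 0.9, 'joints': array([ 1.07843948,  0.43449968,  0.02499935,  1.57318995, -0.01162237,
        1.1340082 , -0.07512131]), 'dq': array([ 3.63425879e-04, -2.06803690e-04, -2.19712533e-04,  1.53421185e-04,
       -1.56252092e-03, -6.16826393e-05,  1.00165594e-04]), 'joint_efforts': array([ 1.39254284e-04, -6.67640233e+01,  9.84156132e-01, -3.14805079e+01,
       -6.06989418e-02,  3.27344192e-02,  4.04154184e-05]), 'position': array([ 0.2374657 , -0.57814701,  0.22674592]), 'ee_rot': array([ 2.60945764e+00, -1.74935944e+00,  6.13264975e-05]), 'force': array([ 0.44344948, -0.3738259 ,  0.21414589]), 'ft_torque': array([ 0.00902141,  0.01635441, -0.04351436]), 'width': 1.0017823074911114}
```

```bash
python3 - <<'E'
from h import *
from scipy.optimize import least_squares
def circ(P,c0,R):
    f=lambda c:np.hypot(P[:,0]-c[0],P[:,1]-c[1])-R
    return least_squares(f,c0,loss="soft_l1",f_scale=.002).x
for n in("scene","top"):
    W=np.load(n+".npy").reshape(-1,3);W=W[~np.isnan(W).any(1)]
    near=np.hypot(W[:,0]-.46,W[:,1]-.14)
    rim=W[(near<.11)&(abs(W[:,2]-.074)<.003)]
    c=circ(rim,[.46,.14],.087);print(n,"rim",len(rim),c.round(4))
    t=W[(near<.05)&(W[:,2]>.108)]
    s=t[(t[:,2]<.126)];print("nut side",len(s),circ(s,c,.0222).round(4),"top",t[t[:,2]>.131].mean(0).round(4),t[:,2].max())
    b=W[(np.hypot(W[:,0]-.62,W[:,1]+.09)<.12)&(abs(W[:,2]-.046)<.004)]
    r=cv2.minAreaRect(b[:,:2].astype(np.float32)*1000);print("bin",len(b),r)
    m=W[(np.hypot(W[:,0]-.48,W[:,1]-.38)<.12)&(abs(W[:,2])<.01)]
    f=W[(np.hypot(W[:,0]-.62,W[:,1]+.09)<.06)&(W[:,2]<.012)];print("floor",f.mean(0).round(3),np.ptp(f,0))
a=cv2.imread("pics/scene0.png")[160:400,180:480];b=cv2.imread("pics/top0.png")[160:400,130:460]
cv2.imwrite("pics/a.png",np.vstack([cv2.resize(a,(375,300)),]) if 0 else np.hstack([cv2.resize(a,(400,320)),cv2.resize(b,(400,320))]))
E
```

```text
scene rim 790 [0.4668 0.1435]
nut side 89 [0.4674 0.145 ] top [0.466  0.1413 0.1337] 0.13744728000355572
bin 361 ((609.2150268554688, -90.09048461914062), (71.61227416992188, 133.5407257080078), 75.67269134521484)
floor [ 0.616 -0.097  0.003] [0.1133748  0.11943734 0.01844172]
top rim 635 [0.4677 0.1452]
nut side 30 [0.4686 0.1447] top [0.4676 0.1454 0.1337] 0.13892412773409363
bin 211 ((610.2859497070312, -88.7022705078125), (70.12853240966797, 134.12088012695312), 75.40821838378906)
floor [ 0.619 -0.087  0.003] [0.11621108 0.11872539 0.01932427]
```

View pics/a.png

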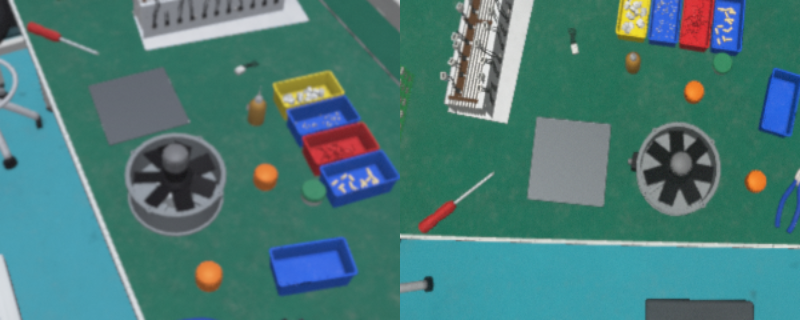

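View pics/scene0.png

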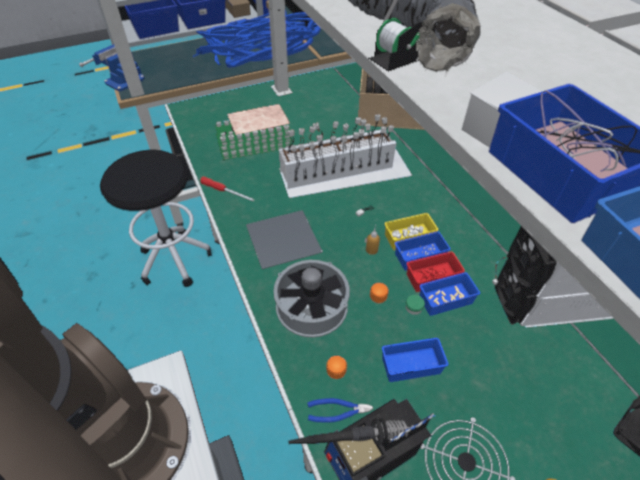

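```bash
cat >> h.py <<'E'
from scipy.spatial.transform import Rotation as Ro
def to(x,y,z):
    s=arm.observe();R=Ro.from_rotvec(s["ee_rot"])
    print("t",s["clock"],"tool shift mm",(R.inv().apply(np.array([x,y,z])-s["position"])*1000).round(1),"pos",s["position"].round(4),"j",s["joints"].round(2),"xdir",R.as_matrix()[:,0].round(3),"zdir",R.as_matrix()[:,2].round(3),"F",s["force"].round(2),"T",s["ft_torque"].round(3),"w",round(s["width"]*92,1))
E
python3 - <<'E'
from h import *
W=np.vstack([np.load(n+".npy").reshape(-1,3) for n in("scene","top")]);W=W[~np.isnan(W).any(1)]
for y in np.arange(-.7,.61,.1):
    print(round(y,1),[ (lambda q: round(float(q.max()),2) if len(q) else None)(W[(abs(W[:,0]-x)<.05)&(abs(W[:,1]-y)<.05)&(W[:,2]<1.5),2]) for x in np.arange(.2,1.01,.1)])
E
```

```text
-0.7 [-0.75, -0.75, None, 0.0, None, 0.01, 0.05, 0.05, 0.02]
-0.6 [-0.75, 0.01, 0.03, 0.09, 0.1, 0.1, 0.05, 0.05, 0.01]
-0.5 [-0.74, 0.01, 0.02, 0.03, 0.1, 0.1, 0.02, 0.03, 0.02]
-0.4 [-0.74, 0.02, 0.04, 0.04, 0.04, 0.45, 0.49, 0.52, 0.45]
-0.3 [0.78, 0.04, 0.12, 0.1, 0.01, 0.45, 0.53, 0.52, 0.45]
-0.2 [-0.65, 0.19, 0.19, 0.17, 0.01, 0.45, 0.54, 0.54, 0.45]
-0.1 [0.0, 0.01, 0.03, 0.05, 0.05, 0.45, 0.55, 0.56, 0.18]
-0.0 [-0.65, 0.01, 0.04, 0.04, 0.05, 0.45, 0.55, 0.55, 0.45]
0.1 [-0.01, 0.01, 0.13, 0.14, 0.08, 0.45, 0.54, 0.54, 0.45]
0.2 [-0.02, 0.01, 0.13, 0.14, 0.08, 0.45, 0.45, 0.45, 0.45]
0.3 [-0.74, 0.01, 0.01, 0.04, 0.01, 0.45, 0.57, 0.58, 0.45]
0.4 [-0.74, 0.01, 0.01, 0.01, 0.01, 0.49, 0.57, 0.58, 0.56]
0.5 [-0.74, 0.01, 0.01, 0.02, 0.16, 0.45, 0.57, 0.57, 0.49]
0.6 [-0.75, 0.01, 0.03, 0.02, 0.17, 0.45, 0.63, 0.59, 0.01]
```

Call:
play_rows([
  [1, 0, 0, -30, 0, 0, 0.1],
  [1, 0, 0, -60, 0, 0, 0.2],
  [1, 0, 0, -80, 0, 0, 0.2],
])

```text
clock: 1.2
position: [0.2377, -0.5786, 0.3089]
ee_rot: [2.418, -2.005, 0.003]
force: [-0.5, -0.2, -0.1]
width: 0.995
```

```bash
python3 - <<'E'
from h import *
W=np.vstack([np.load(n+".npy").reshape(-1,3) for n in("scene","top")]);W=W[~np.isnan(W).any(1)]
s=W[(W[:,2]>.3)&(W[:,2]<.6)&(abs(W[:,1])<.3)&(W[:,0]>.5)];print(np.percentile(s[:,0],[0,1,5,20]),np.percentile(s[:,2],[0,1,5,50]))
to(.467,.145,.2)
E
```

```text
[0.73492964 0.73740489 0.73965713 0.76153617] [0.39973691 0.40611859 0.42996643 0.46400698]
t 1.2 tool shift mm [-668.9 -359.2  107.8] pos [ 0.2377 -0.5786  0.3089] j [ 1.04  0.38  0.08  1.45 -0.03  1.31 -0.26] xdir [ 0.185 -0.983  0.002] zdir [ 0.001 -0.002 -1.   ] F [-0.49 -0.22 -0.07] T [ 0.036 -0.054 -0.011] w 91.5
```

Call:
play_rows([
  [1, -40, -21, 0, 0, 0, -0.14],
  [1, -80, -43, 0, 0, 0, -0.28],
  [1, -120, -64, 0, 0, 0, -0.42],
  [1, -160, -86, 0, 0, 0, -0.56],
  [1, -200, -107, 0, 0, 0, -0.7],
  [1, -240, -129, 0, 0, 0, -0.84],
  [1, -280, -150, 0, 0, 0, -0.98],
  [1, -320, -172, 0, 0, 0, -1.12],
  [1, -360, -193, 0, 0, 0, -1.26],
  [1, -400, -215, 0, 0, 0, -1.4],
])

```text
clock: 2.2
position: [0.3751, -0.144, 0.3086]
ee_rot: [3.139, 0.033, 0.003]
force: [1.0, -0.4, -0.7]
width: 1.0
```

```bash
python3 -c "
from h import *
to(.467,.1448,.2)"
```

```text
t 2.2 tool shift mm [  97.7 -287.1  108. ] pos [ 0.3751 -0.144   0.3086] j [ 0.64  0.02 -0.41  1.91  0.01  1.21  0.25] xdir [1.    0.021 0.002] zdir [ 0.002 -0.003 -1.   ] F [ 0.97 -0.36 -0.65] T [-0.018 -0.134  0.029] w 92.0
```

Call:
play_rows([
  [1, 10, -29, 0, 0, 0, -0.14],
  [1, 20, -58, 0, 0, 0, -0.28],
  [1, 30, -87, 0, 0, 0, -0.42],
  [1, 40, -116, 0, 0, 0, -0.56],
  [1, 50, -145, 0, 0, 0, -0.7],
  [1, 60, -174, 15, 0, 0, -0.84],
  [1, 70, -203, 30, 0, 0, -0.98],
  [1, 80, -232, 45, 0, 0, -1.12],
  [1, 89, -260, 60, 0, 0, -1.26],
  [1, 98, -287, 75, 0, 0, -1.4],
])

```text
clock: 3.2
position: [0.4676, 0.1461, 0.2326]
ee_rot: [2.373, 2.053, 0.0]
force: [0.3, -1.1, -0.1]
width: 1.001
```

```bash
python3 -c "
from h import *
to(.467,.1448,.18)"
```

```text
t 3.2 tool shift mm [-1.2 -0.5 52.6] pos [0.4676 0.1461 0.2326] j [ 0.21  0.31 -0.78  1.84  0.25  1.09  0.77] xdir [ 0.144  0.99  -0.002] zdir [ 0.002 -0.002 -1.   ] F [ 0.33 -1.13 -0.08] T [ 0.081 -0.153  0.054] w 92.1
```

Call:
play_rows([
  [1, -1, 0, 10, 0, 0, -0.14],
  [1, -1, 0, 20, 0, 0, -0.28],
  [1, -1, 0, 30, 0, 0, -0.42],
  [1, -1, 0, 40, 0, 0, -0.56],
  [1, -1, 0, 50, 0, 0, -0.7],
  [1, -1, 0, 65, 0, 0, -0.84],
  [1, -1, 0, 80, 0, 0, -0.98],
  [1, -1, 0, 95, 0, 0, -1.12],
  [1, -1, 0, 110, 0, 0, -1.26],
  [1, -1, 0, 120, 0, 0, -1.4],
])

```text
clock: 4.2
position: [0.4676, 0.1444, 0.1117]
ee_rot: [0.484, 3.102, -0.004]
force: [-0.5, -0.0, 0.3]
width: 0.998
```

```bash
python3 -c "
from h import *
to(.467,.1448,.098)
p=arm.get_image('scene');cv2.imwrite('pics/b.png',cv2.resize(p['img'][230:350,240:400],(800,600),interpolation=2))"
```

```text
t 4.2 tool shift mm [ 0.7  0.2 13.7] pos [0.4676 0.1444 0.1117] j [ 0.33  0.56 -1.01  1.98  0.6   0.94  1.84] xdir [-0.952  0.305 -0.003] zdir [ 0.002 -0.003 -1.   ] F [-0.51 -0.02  0.35] T [ 0.135 -0.057  0.027] w 91.8
```

View pics/b.png

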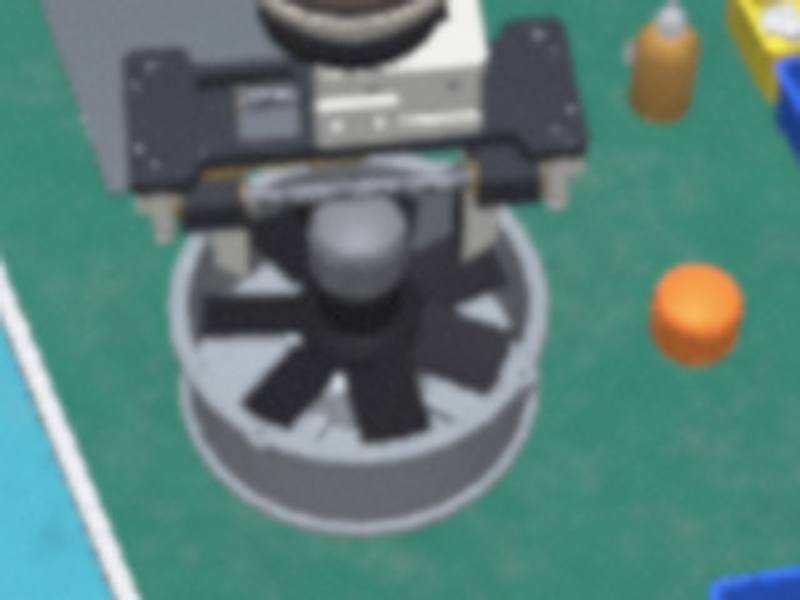

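Call:
play_rows([
  [0.1, 0.7, 0.2, 7, 0, 0, 0],
  [0.1, 0.7, 0.2, 13.7, 0, 0, 0],
  [0.1, 0.7, 0.2, 13.7, 0, 0, 0],
  [0.1, 0.7, 0.2, 13.7, 0, 0, 0],
  [0.05, 0.7, 0.2, 13.7, 0, 0, 0],
  [-0.2, 0.7, 0.2, 13.7, 0, 0, 0],
  [-0.2, 0.7, 0.2, 13.7, 0, 0, 0],
  [-0.2, 0.7, 0.2, 13.7, 0, 0, 0],
], force=3)

```text
clock: 5.05
position: [0.4678, 0.144, 0.0972]
ee_rot: [0.473, 3.103, -0.004]
force: [4.5, -2.0, 0.6]
width: 0.49
```

```bash
python3 -c "
from h import *
to(.467,.1448,.098)"
```

```text
t 5.05 tool shift mm [ 1.   0.5 -0.8] pos [0.4678 0.144  0.0972] j [ 0.31  0.58 -0.99  1.99  0.63  0.91  1.82] xdir [-0.955  0.298 -0.003] zdir [ 0.002 -0.003 -1.   ] F [ 4.52 -2.04  0.65] T [-0.22  -1.116 -0.004] w 45.1
```

Call:
play_rows([
  [-0.2, -0.5, 0, 0, 0, 0, 0],
  [-0.2, -0.5, 0, 0, 0, 0, 0],
])

```text
clock: 5.25
position: [0.468, 0.144, 0.0972]
ee_rot: [0.473, 3.103, -0.004]
force: [0.7, -1.0, 0.5]
width: 0.487
```

```bash
python3 -c "
from h import *
to(.467,.1448,.098)"
```

```text
t 5.25 tool shift mm [ 1.2  0.5 -0.8] pos [0.468  0.144  0.0972] j [ 0.31  0.58 -0.99  1.99  0.63  0.91  1.82] xdir [-0.955  0.298 -0.003] zdir [ 0.002 -0.003 -1.   ] F [ 0.74 -1.02  0.46] T [ 0.097 -0.214  0.002] w 44.8
```

Call:
play_rows([
  [-0.2, 0, 0.5, 0, 0, 0, 0],
  [-0.2, 0, 0.5, 0, 0, 0, 0.06],
  [-0.2, 0, 0.5, 0, 0, 0, 0.12],
  [-0.2, 0, 0.5, 0, 0, 0, 0.18],
  [-0.2, 0, 0.5, 0, 0, 0, 0.18],
], force=10)

```text
clock: 5.75
position: [0.468, 0.1443, 0.0972]
ee_rot: [0.752, 3.048, -0.005]
force: [0.7, -1.3, 1.6]
width: 0.489
```

```bash
python3 -c "
from h import *
to(.467,.1448,.098)"
```

```text
t 5.75 tool shift mm [ 1.1  0.  -0.8] pos [0.468  0.1443 0.0972] j [ 0.28  0.56 -0.95  1.99  0.59  0.89  1.67] xdir [-0.885  0.465 -0.003] zdir [ 0.002 -0.004 -1.   ] F [ 0.72 -1.27  1.62] T [-0.061 -0.156 -0.028] w 45.0
```

Call:
play_rows([
  [-0.2, 0, 0, 0, 0, 0, 0.06],
  [-0.2, 0, 0, 0, 0, 0, 0.12],
  [-0.2, 0, 0, 0, 0, 0, 0.12],
])

```text
clock: 6.05
position: [0.4679, 0.1444, 0.0973]
ee_rot: [0.932, 2.997, -0.005]
force: [0.4, -0.1, 1.4]
width: 0.486
```

```bash
python3 -c "
from h import *
to(.467,.1448,.098)"
```

```text
t 6.05 tool shift mm [ 1.  -0.2 -0.7] pos [0.4679 0.1444 0.0973] j [ 0.27  0.55 -0.92  1.99  0.57  0.88  1.57] xdir [-0.824  0.567 -0.004] zdir [ 0.002 -0.004 -1.   ] F [ 0.42 -0.08  1.43] T [ 0.074 -0.227  0.012] w 44.8
```

Call:
play_rows([
  [-0.2, 0, 0, 0, 0, 0, 0.05],
  [-0.2, 0, 0, 0, 0, 0, 0.1],
  [-0.2, 0, 0, 0, 0, 0, 0.1],
])

```text
clock: 6.35
position: [0.4678, 0.1444, 0.0972]
ee_rot: [1.078, 2.948, -0.005]
force: [0.9, -1.1, 2.0]
width: 0.486
```

```bash
python3 -c "
from h import *
to(.467,.1448,.098)"
```

```text
t 6.35 tool shift mm [ 0.8 -0.3 -0.8] pos [0.4678 0.1444 0.0972] j [ 0.25  0.54 -0.89  2.    0.56  0.87  1.49] xdir [-0.764  0.645 -0.004] zdir [ 0.002 -0.004 -1.   ] F [ 0.93 -1.11  2.05] T [ 0.065 -0.215 -0.018] w 44.7
```

Call:
play_rows([
  [-0.2, 0, 0, 0, 0, 0, 0.05],
  [-0.2, 0, 0, 0, 0, 0, 0.1],
  [-0.2, 0, 0, 0, 0, 0, 0.1],
])

```text
clock: 6.65
position: [0.4677, 0.1445, 0.0972]
ee_rot: [1.22, 2.892, -0.005]
force: [0.1, -0.6, 1.0]
width: 0.486
```

```bash
python3 -c "
from h import *
to(.467,.1448,.098)"
```

```text
t 6.65 tool shift mm [ 0.7 -0.3 -0.8] pos [0.4677 0.1445 0.0972] j [ 0.23  0.53 -0.87  2.    0.54  0.86  1.41] xdir [-0.698  0.716 -0.004] zdir [ 0.002 -0.004 -1.   ] F [ 0.09 -0.64  1.04] T [ 0.089 -0.191 -0.005] w 44.7
```

Call:
play_rows([
  [-0.2, 0, 0, 0, 0, 0, 0.05],
  [-0.2, 0, 0, 0, 0, 0, 0.1],
  [-0.2, 0, 0, 0, 0, 0, 0.1],
])

```text
clock: 6.95
position: [0.4676, 0.1446, 0.0972]
ee_rot: [1.36, 2.829, -0.004]
force: [0.7, 0.3, 1.1]
width: 0.486
```

```bash
python3 -c "
from h import *
to(.467,.1448,.098)"
```

```text
t 6.95 tool shift mm [ 0.5 -0.4 -0.8] pos [0.4676 0.1446 0.0972] j [ 0.22  0.52 -0.84  2.    0.52  0.85  1.33] xdir [-0.625  0.781 -0.004] zdir [ 0.002 -0.004 -1.   ] F [0.67 0.3  1.12] T [ 0.12  -0.173 -0.047] w 44.7
```

Call:
play_rows([
  [-0.2, 0, 0, 0, 0, 0, 0.04],
  [-0.2, 0, 0, 0, 0, 0, 0.08],
  [-0.2, 0, 0, 0, 0, 0, 0.08],
])

```text
clock: 7.25
position: [0.4676, 0.1447, 0.0972]
ee_rot: [1.468, 2.774, -0.004]
force: [0.2, -0.3, 1.8]
width: 0.488
```

```bash
python3 -c "
from h import *
to(.467,.1448,.098)"
```

```text
t 7.25 tool shift mm [ 0.4 -0.5 -0.8] pos [0.4676 0.1447 0.0972] j [ 0.2   0.51 -0.83  2.    0.51  0.85  1.26] xdir [-0.563  0.827 -0.004] zdir [ 0.002 -0.004 -1.   ] F [ 0.17 -0.31  1.84] T [ 0.104 -0.142 -0.02 ] w 44.9
```

Call:
play_rows([
  [-0.2, 0, 0, 0, 0, 0, 0.04],
  [-0.2, 0, 0, 0, 0, 0, 0.08],
  [-0.2, 0, 0, 0, 0, 0, 0.08],
])

```text
clock: 7.55
position: [0.4675, 0.1448, 0.0972]
ee_rot: [1.574, 2.715, -0.004]
force: [-0.3, -1.0, 1.0]
width: 0.49
```

```bash
python3 -c "
from h import *
to(.467,.1448,.098)"
```

```text
t 7.55 tool shift mm [ 0.3 -0.4 -0.8] pos [0.4675 0.1448 0.0972] j [ 0.19  0.51 -0.81  2.    0.5   0.84  1.2 ] xdir [-0.497  0.868 -0.004] zdir [ 0.001 -0.004 -1.   ] F [-0.27 -0.98  1.04] T [ 0.063 -0.16  -0.007] w 45.1
```

Call:
play_rows([
  [-0.2, 0, 0, 0, 0, 0, 0.04],
  [-0.2, 0, 0, 0, 0, 0, 0.08],
  [-0.2, 0, 0, 0, 0, 0, 0.08],
])

```text
clock: 7.85
position: [0.4674, 0.1448, 0.0972]
ee_rot: [1.678, 2.652, -0.004]
force: [-0.1, 0.1, 3.1]
width: 0.484
```

```bash
python3 -c "
from h import *
to(.467,.1448,.098)"
```

```text
t 7.85 tool shift mm [ 0.2 -0.4 -0.8] pos [0.4674 0.1448 0.0972] j [ 0.18  0.5  -0.79  2.    0.48  0.83  1.13] xdir [-0.428  0.904 -0.004] zdir [ 0.001 -0.004 -1.   ] F [-0.13  0.08  3.07] T [ 0.122 -0.066 -0.041] w 44.5
```

Call:
play_rows([
  [-0.2, 0, 0, 0, 0, 0, 0.04],
  [-0.2, 0, 0, 0, 0, 0, 0.08],
  [-0.2, 0, 0, 0, 0, 0, 0.08],
])

```text
clock: 8.15
position: [0.4674, 0.1448, 0.0973]
ee_rot: [1.779, 2.585, -0.004]
force: [-0.2, 0.0, 2.8]
width: 0.486
```

```bash
python3 -c "
from h import *
to(.467,.1448,.098)
p=arm.get_image('scene');cv2.imwrite('pics/c.png',cv2.resize(p['img'][230:350,240:400],(800,600),interpolation=2))"
```

```text
t 8.15 tool shift mm [ 0.1 -0.3 -0.7] pos [0.4674 0.1448 0.0973] j [ 0.16  0.49 -0.77  2.    0.47  0.83  1.07] xdir [-0.357  0.934 -0.004] zdir [ 0.001 -0.004 -1.   ] F [-0.21  0.03  2.85] T [ 0.141 -0.129 -0.026] w 44.7
```

View pics/c.png

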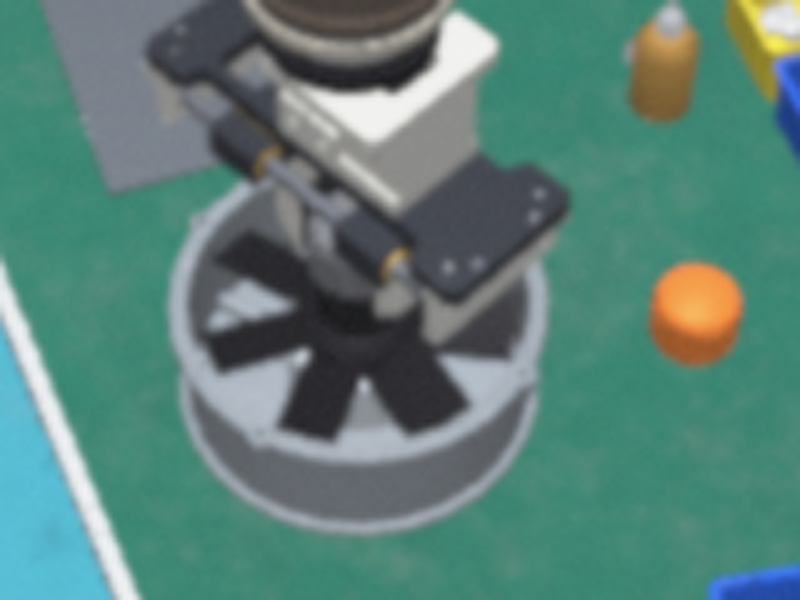

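Call:
play_rows([
  [-0.2, 0, 0, -0.4, 0, 0, 0.05],
  [-0.2, 0, 0, -0.6, 0, 0, 0.1],
  [-0.2, 0, 0, -0.6, 0, 0, 0.1],
])

```text
clock: 8.5
position: [0.4672, 0.1448, 0.0977]
ee_rot: [1.903, 2.495, -0.005]
force: [-0.4, 0.0, 0.1]
width: 0.487
```

```bash
python3 -c "
from h import *
to(.4674,.1448,.098)"
```

```text
t 8.5 tool shift mm [-0.   0.2 -0.3] pos [0.4672 0.1448 0.0977] j [ 0.15  0.49 -0.74  2.    0.45  0.82  0.99] xdir [-0.264  0.964 -0.004] zdir [ 0.001 -0.004 -1.   ] F [-0.36  0.01  0.14] T [ 0.133 -0.2   -0.064] w 44.8
```

Call:
play_rows([
  [-0.2, 0, 0, -0.1, 0, 0, 0.07],
  [-0.2, 0, 0, -0.2, 0, 0, 0.14],
  [-0.2, 0, 0, -0.2, 0, 0, 0.14],
])

```text
clock: 8.8
position: [0.4671, 0.1447, 0.0978]
ee_rot: [2.071, 2.358, -0.005]
force: [0.2, 0.2, -0.4]
width: 0.488
```

```bash
python3 -c "
from h import *
to(.4674,.1448,.098)"
```

```text
t 8.8 tool shift mm [ 0.1  0.3 -0.2] pos [0.4671 0.1447 0.0978] j [ 0.12  0.48 -0.71  2.    0.43  0.81  0.87] xdir [-0.129  0.992 -0.005] zdir [ 0.001 -0.005 -1.   ] F [ 0.17  0.21 -0.36] T [ 0.113 -0.235 -0.021] w 44.9
```

Call:
play_rows([
  [-0.2, 0, 0, -0.1, 0, 0, 0.06],
  [-0.2, 0, 0, -0.2, 0, 0, 0.12],
  [-0.2, 0, 0, -0.2, 0, 0, 0.12],
])

```text
clock: 9.1
position: [0.467, 0.1447, 0.0979]
ee_rot: [2.205, 2.232, -0.005]
force: [-0.2, -0.3, -1.6]
width: 0.488
```

```bash
python3 -c "
from h import *
to(.4674,.1448,.098)"
```

```text
t 9.1 tool shift mm [ 0.1  0.4 -0.1] pos [0.467  0.1447 0.0979] j [ 0.1   0.47 -0.68  2.01  0.41  0.81  0.77] xdir [-0.012  1.    -0.005] zdir [ 0.001 -0.005 -1.   ] F [-0.19 -0.34 -1.56] T [ 0.111 -0.176 -0.008] w 44.9
```

Call:
play_rows([
  [-0.2, 0, 0, 0, 0, 0, 0.07],
  [-0.2, 0, 0, 0, 0, 0, 0.14],
  [-0.2, 0, 0, 0, 0, 0, 0.2],
  [-0.2, 0, 0, 0, 0, 0, 0.2],
])

```text
clock: 9.5
position: [0.4671, 0.145, 0.098]
ee_rot: [2.413, 2.005, -0.003]
force: [-0.2, -0.3, 2.5]
width: 0.487
```

```bash
python3 -c "
from h import *
to(.4674,.1448,.098)"
```

```text
t 9.5 tool shift mm [-0.1  0.3  0. ] pos [0.4671 0.145  0.098 ] j [ 0.07  0.45 -0.63  2.01  0.38  0.79  0.6 ] xdir [ 0.183  0.983 -0.004] zdir [ 0.001 -0.005 -1.   ] F [-0.18 -0.35  2.49] T [ 0.177 -0.138  0.024] w 44.8
```

Call:
play_rows([
  [-0.2, 0, 0, -0.3, 0, 0, 0.07],
  [-0.2, 0, 0, -0.5, 0, 0, 0.14],
  [-0.2, 0, 0, -0.7, 0, 0, 0.2],
  [-0.2, 0, 0, -0.7, 0, 0, 0.2],
])

```text
clock: 9.9
position: [0.4671, 0.145, 0.0987]
ee_rot: [2.598, 1.758, -0.003]
force: [0.8, 0.7, 0.7]
width: 0.486
```

```bash
python3 -c "
from h import *
to(.4674,.1448,.098)"
```

```text
t 9.9 tool shift mm [-0.1  0.3  0.7] pos [0.4671 0.145  0.0987] j [ 0.03  0.44 -0.58  2.01  0.34  0.79  0.44] xdir [ 0.372  0.928 -0.004] zdir [ 0.001 -0.005 -1.   ] F [0.8  0.66 0.66] T [ 0.202 -0.229  0.012] w 44.7
```

Call:
play_rows([
  [-0.2, 0, 0, -0.2, 0, 0, 0.07],
  [-0.2, 0, 0, -0.35, 0, 0, 0.14],
  [-0.2, 0, 0, -0.5, 0, 0, 0.2],
  [-0.2, 0, 0, -0.5, 0, 0, 0.2],
])

```text
clock: 10.3
position: [0.4672, 0.1451, 0.0992]
ee_rot: [2.758, 1.494, -0.002]
force: [0.9, 0.9, 0.1]
width: 0.489
```

```bash
python3 -c "
from h import *
to(.4674,.1448,.098)"
```

```text
t 10.3 tool shift mm [-0.1  0.3  1.2] pos [0.4672 0.1451 0.0992] j [-0.01  0.43 -0.53  2.01  0.31  0.78  0.27] xdir [ 0.546  0.838 -0.003] zdir [ 0.001 -0.005 -1.   ] F [0.87 0.87 0.09] T [ 0.233 -0.322  0.034] w 45.0
```

Call:
play_rows([
  [-0.2, 0, 0, -0.2, 0, 0, 0.07],
  [-0.2, 0, 0, -0.35, 0, 0, 0.14],
  [-0.2, 0, 0, -0.5, 0, 0, 0.2],
  [-0.2, 0, 0, -0.5, 0, 0, 0.2],
])

```text
clock: 10.7
position: [0.4673, 0.1452, 0.0997]
ee_rot: [2.891, 1.217, -0.001]
force: [1.1, -0.2, 0.8]
width: 0.484
```

```bash
python3 -c "
from h import *
to(.4674,.1448,.098)"
```

```text
t 10.7 tool shift mm [-0.2  0.3  1.7] pos [0.4673 0.1452 0.0997] j [-0.04  0.42 -0.48  2.01  0.28  0.77  0.1 ] xdir [ 0.699  0.715 -0.002] zdir [ 0.002 -0.005 -1.   ] F [ 1.12 -0.24  0.79] T [ 0.161 -0.377 -0.016] w 44.5
```

Call:
play_rows([
  [-0.2, 0, 0, -0.25, 0, 0, 0.1],
  [-0.2, 0, 0, -0.5, 0, 0, 0.2],
  [-0.2, 0, 0, -0.75, 0, 0, 0.3],
  [-0.2, 0, 0, -0.75, 0, 0, 0.3],
])

```text
clock: 11.1
position: [0.4676, 0.1453, 0.1005]
ee_rot: [3.039, 0.775, 0.001]
force: [2.3, 0.9, -0.3]
width: 0.487
```

```bash
python3 -c "
from h import *
to(.4674,.1448,.098)"
```

```text
t 11.1 tool shift mm [-0.4  0.3  2.5] pos [0.4676 0.1453 0.1005] j [-0.1   0.41 -0.41  2.02  0.24  0.76 -0.15] xdir [ 0.878  0.479 -0.   ] zdir [ 0.002 -0.005 -1.   ] F [ 2.29  0.86 -0.27] T [ 0.169 -0.55  -0.027] w 44.8
```

Call:
play_rows([
  [-0.2, 0, 0, -0.25, 0, 0, 0.1],
  [-0.2, 0, 0, -0.5, 0, 0, 0.2],
  [-0.2, 0, 0, -0.75, 0, 0, 0.3],
  [-0.2, 0, 0, -0.75, 0, 0, 0.3],
])

```text
clock: 11.5
position: [0.468, 0.1454, 0.1014]
ee_rot: [3.12, 0.318, 0.003]
force: [2.0, 0.8, -0.5]
width: 0.487
```

```bash
python3 -c "
from h import *
to(.4674,.1448,.098)"
```

```text
t 11.5 tool shift mm [-0.7  0.5  3.4] pos [0.468  0.1454 0.1014] j [-0.16  0.4  -0.33  2.02  0.19  0.75 -0.4 ] xdir [0.979 0.202 0.002] zdir [ 0.003 -0.005 -1.   ] F [ 1.96  0.82 -0.51] T [ 0.222 -0.628  0.011] w 44.8
```

Call:
play_rows([
  [-0.2, 0.2, 0, -0.2, 0, 0, 0.1],
  [-0.2, 0.3, 0, -0.45, 0, 0, 0.2],
  [-0.2, 0.3, 0, -0.7, 0, 0, 0.3],
  [-0.2, 0.3, 0, -0.7, 0, 0, 0.3],
])

```text
clock: 11.9
position: [0.4683, 0.1454, 0.102]
ee_rot: [3.133, -0.144, 0.005]
force: [2.1, 0.8, -0.5]
width: 0.484
```

```bash
python3 -c "
from h import *
to(.4674,.1448,.098)"
```

```text
t 11.9 tool shift mm [-0.9  0.7  4. ] pos [0.4683 0.1454 0.102 ] j [-0.21  0.39 -0.26  2.03  0.15  0.75 -0.66] xdir [ 0.996 -0.092  0.003] zdir [ 0.003 -0.005 -1.   ] F [ 2.07  0.85 -0.49] T [ 0.097 -0.534  0.015] w 44.5
```

Call:
play_rows([
  [-0.2, 0, 0, -0.25, 0, 0, 0.1],
  [-0.2, 0, 0, -0.5, 0, 0, 0.2],
  [-0.2, 0, 0, -0.75, 0, 0, 0.3],
  [-0.2, 0, 0, -0.75, 0, 0, 0.3],
])

```text
clock: 12.3
position: [0.4686, 0.1454, 0.1028]
ee_rot: [3.079, -0.603, 0.007]
force: [3.0, 0.6, 0.2]
width: 0.485
```

```bash
python3 -c "
from h import *
to(.4674,.1448,.098)"
```

```text
t 12.3 tool shift mm [-0.9  1.   4.8] pos [0.4686 0.1454 0.1028] j [-0.27  0.38 -0.19  2.03  0.11  0.74 -0.91] xdir [ 0.926 -0.377  0.005] zdir [ 0.003 -0.005 -1.   ] F [3.02 0.55 0.16] T [ 0.152 -0.703  0.044] w 44.7
```

Call:
play_rows([
  [-0.2, 0.5, 0.1, 0, 0, 0, 0],
  [-0.2, 0.5, 0.1, -0.25, 0, 0, 0.1],
  [-0.2, 0.5, 0.1, -0.5, 0, 0, 0.2],
  [-0.2, 0.5, 0.1, -0.5, 0, 0, 0.2],
])

```text
clock: 12.7
position: [0.4689, 0.1451, 0.1032]
ee_rot: [3.005, -0.903, 0.007]
force: [1.5, 1.0, -1.6]
width: 0.484
```

```bash
python3 -c "
from h import *
to(.4674,.1448,.098)"
```

```text
t 12.7 tool shift mm [-1.1  1.1  5.2] pos [0.4689 0.1451 0.1032] j [-0.31  0.38 -0.14  2.03  0.08  0.74 -1.08] xdir [ 0.834 -0.551  0.006] zdir [ 0.003 -0.005 -1.   ] F [ 1.52  1.   -1.62] T [ 0.218 -0.462  0.024] w 44.5
```

Call:
play_rows([
  [-0.2, 0, 0, -0.25, 0, 0, 0.1],
  [-0.2, 0, 0, -0.5, 0, 0, 0.2],
  [-0.2, 0, 0, -0.75, 0, 0, 0.3],
  [-0.2, 0, 0, -0.75, 0, 0, 0.3],
])

```text
clock: 13.1
position: [0.469, 0.145, 0.104]
ee_rot: [2.839, -1.336, 0.008]
force: [3.1, 0.7, 1.1]
width: 0.483
```

```bash
python3 -c "
from h import *
to(.4674,.1448,.098)"
```

```text
t 13.1 tool shift mm [-0.9  1.4  6. ] pos [0.469 0.145 0.104] j [-0.36  0.37 -0.06  2.03  0.04  0.74 -1.34] xdir [ 0.638 -0.77   0.006] zdir [ 0.003 -0.006 -1.   ] F [3.11 0.68 1.14] T [ 0.115 -0.632  0.052] w 44.4
```

Call:
play_rows([
  [-0.2, 0.3, -0.4, -0.1, 0, 0, 0],
  [-0.2, 0.3, -0.4, -0.3, 0, 0, 0.1],
  [-0.2, 0.3, -0.4, -0.6, 0, 0, 0.2],
  [-0.2, 0.3, -0.4, -0.9, 0, 0, 0.3],
  [-0.2, 0.3, -0.4, -0.9, 0, 0, 0.3],
])

```text
clock: 13.6
position: [0.4693, 0.1448, 0.1048]
ee_rot: [2.61, -1.742, 0.009]
force: [1.7, 0.1, 0.1]
width: 0.484
```

```bash
python3 -c "
from h import *
to(.4674,.1448,.098)"
```

```text
t 13.6 tool shift mm [-0.8  1.8  6.8] pos [0.4693 0.1448 0.1048] j [-0.42  0.37  0.01  2.04  0.01  0.74 -1.59] xdir [ 0.384 -0.923  0.007] zdir [ 0.003 -0.006 -1.   ] F [1.66 0.1  0.06] T [ 0.038 -0.3   -0.019] w 44.6
```

Call:
play_rows([
  [-0.2, 0, 0, -0.25, 0, 0, 0.1],
  [-0.2, 0, 0, -0.5, 0, 0, 0.2],
  [-0.2, 0, 0, -0.75, 0, 0, 0.3],
  [-0.2, 0, 0, -0.75, 0, 0, 0.3],
])

```text
clock: 14.0
position: [0.4694, 0.1446, 0.1055]
ee_rot: [2.325, -2.108, 0.01]
force: [1.6, -0.7, 0.4]
width: 0.486
```

```bash
python3 -c "
from h import *
to(.4674,.1448,.098)"
```

```text
t 14.0 tool shift mm [-0.4  1.9  7.5] pos [0.4694 0.1446 0.1055] j [-0.48  0.37  0.08  2.04 -0.03  0.73 -1.85] xdir [ 0.098 -0.995  0.007] zdir [ 0.003 -0.007 -1.   ] F [ 1.63 -0.68  0.41] T [ 0.048 -0.404 -0.013] w 44.7
```

Call:
play_rows([
  [-0.2, 0, 0, -0.4, 0, 0, 0],
  [-0.2, 0, 0, -0.8, 0, 0, 0],
  [-0.2, 0, 0, -0.8, 0, 0, 0],
])

```text
clock: 14.3
position: [0.4693, 0.1445, 0.1063]
ee_rot: [2.328, -2.105, 0.01]
force: [2.1, 0.1, -1.4]
width: 0.483
```

```bash
python3 -c "
from h import *
to(.4674,.1448,.098)"
```

```text
t 14.3 tool shift mm [-0.5  1.9  8.3] pos [0.4693 0.1445 0.1063] j [-0.48  0.37  0.08  2.04 -0.03  0.74 -1.85] xdir [ 0.1   -0.995  0.007] zdir [ 0.003 -0.007 -1.   ] F [ 2.1   0.15 -1.39] T [ 0.113 -0.462 -0.001] w 44.4
```

Call:
play_rows([
  [-0.2, 0, 0, -0.1, 0, 0, 0.1],
  [-0.2, 0, 0, -0.3, 0, 0, 0.2],
  [-0.2, 0, 0, -0.6, 0, 0, 0.3],
  [-0.2, 0, 0, -0.9, 0, 0, 0.3],
  [-0.2, 0, 0, -0.9, 0, 0, 0.3],
])

```text
clock: 14.8
position: [0.4693, 0.1444, 0.1072]
ee_rot: [1.992, -2.426, 0.011]
force: [2.2, -1.5, -1.9]
width: 0.485
```

```bash
python3 -c "
from h import *
to(.4674,.1448,.098)"
```

```text
t 14.8 tool shift mm [-0.1  2.   9.2] pos [0.4693 0.1444 0.1072] j [-0.54  0.36  0.16  2.04 -0.07  0.74 -2.1 ] xdir [-0.195 -0.981  0.006] zdir [ 0.003 -0.007 -1.   ] F [ 2.2  -1.51 -1.94] T [-0.022 -0.466  0.041] w 44.7
```

Call:
play_rows([
  [-0.2, 0, 0, -0.5, 0, 0, 0],
  [-0.2, 0, 0, -1, 0, 0, 0],
  [-0.2, 0, 0, -1, 0, 0, 0],
])

```text
clock: 15.1
position: [0.4693, 0.1443, 0.1082]
ee_rot: [1.993, -2.425, 0.011]
force: [2.3, -0.2, -1.1]
width: 0.49
```

```bash
python3 -c "
from h import *
to(.4674,.1448,.098)
p=arm.get_image('scene');cv2.imwrite('pics/d.png',cv2.resize(p['img'][230:350,240:400],(800,600),interpolation=2))"
```

```text
t 15.1 tool shift mm [-0.1  2.  10.2] pos [0.4693 0.1443 0.1082] j [-0.53  0.36  0.16  2.04 -0.07  0.74 -2.1 ] xdir [-0.194 -0.981  0.006] zdir [ 0.002 -0.007 -1.   ] F [ 2.34 -0.21 -1.14] T [ 0.089 -0.475 -0.003] w 45.1
```

View pics/d.png

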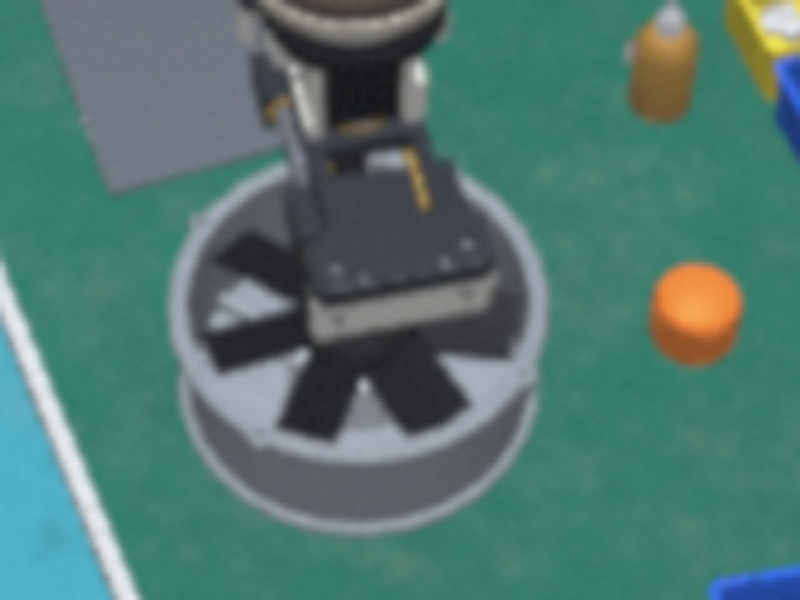

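Call:
play_rows([
  [-0.2, -0.1, -0.5, -1, 0, 0, 0],
  [-0.2, -0.1, -0.5, -2, 0, 0, 0],
  [-0.2, -0.1, -0.5, -3, 0, 0, 0],
  [-0.2, -0.1, -0.5, -4, 0, 0, 0],
])

```text
clock: 15.55
position: [0.4694, 0.1444, 0.1122]
ee_rot: [1.993, -2.425, 0.01]
force: [-0.4, -0.2, -0.5]
width: 0.486
```

```bash
python3 -c "
from h import *
to(.4674,.1448,.098)"
```

```text
t 15.55 tool shift mm [-0.1  2.1 14.2] pos [0.4694 0.1444 0.1122] j [-0.54  0.36  0.16  2.04 -0.07  0.75 -2.1 ] xdir [-0.194 -0.981  0.006] zdir [ 0.002 -0.007 -1.   ] F [-0.37 -0.25 -0.49] T [0.034 0.033 0.01 ] w 44.7
```

Call:
play_rows([
  [-0.2, 0, 0, -20, 0, 0, 0],
  [-0.2, 0, 0, -45, 0, 0, -0.14],
  [-0.2, 25, -23, -65, 0, 0, -0.28],
  [-0.2, 50, -46, -65, 0, 0, -0.42],
  [-0.2, 75, -69, -65, 0, 0, -0.56],
  [-0.2, 100, -92, -65, 0, 0, -0.7],
  [-0.2, 125, -115, -65, 0, 0, -0.85],
  [-0.2, 150, -138, -65, 0, 0, -1.0],
  [-0.2, 176, -160, -65, 0, 0, -1.15],
  [-0.2, 202, -183, -65, 0, 0, -1.3],
])

```text
clock: 16.55
position: [0.6098, -0.0899, 0.179]
ee_rot: [3.053, -0.714, 0.004]
force: [1.1, 0.6, -1.5]
width: 0.483
```

```bash
python3 -c "
from h import *
to(.61,-.0893,.012)"
```

```text
t 16.55 tool shift mm [ -0.8  -1.5 167. ] pos [ 0.6098 -0.0899  0.179 ] j [ 0.07  0.46 -0.02  1.66  0.02  1.02 -0.42] xdir [ 0.896 -0.444  0.004] zdir [ 0.001 -0.007 -1.   ] F [ 1.1   0.57 -1.49] T [-0.03  -0.028  0.001] w 44.5
```

Call:
play_rows([
  [-0.2, -1, -1.5, 0, 0, 0, -0.12],
  [-0.2, -1, -1.5, 20, 0, 0, -0.21],
  [-0.2, -1, -1.5, 50, 0, 0, -0.21],
  [-0.2, -1, -1.5, 80, 0, 0, -0.21],
  [-0.2, -1, -1.5, 110, 0, 0, -0.21],
  [-0.2, -1, -1.5, 130, 0, 0, -0.21],
  [-0.2, -1, -1.5, 145, 0, 0, -0.21],
  [-0.2, -1, -1.5, 155, 0, 0, -0.21],
  [-0.2, -1, -1.5, 162, 0, 0, -0.21],
  [-0.2, -1, -1.5, 165, 0, 0, -0.21],
])

```text
clock: 17.55
position: [0.61, -0.0892, 0.0139]
ee_rot: [3.111, -0.39, 0.003]
force: [0.2, -0.3, 0.0]
width: 0.488
```

```bash
python3 -c "
from h import *
to(.61,-.0893,.012)"
```

```text
t 17.55 tool shift mm [0.  0.1 1.9] pos [ 0.61   -0.0892  0.0139] j [ 0.1   0.66 -0.06  1.79  0.07  0.69 -0.25] xdir [ 0.969 -0.247  0.003] zdir [ 0.001 -0.007 -1.   ] F [ 0.25 -0.3   0.02] T [-0.01  -0.098  0.004] w 44.9
```

Call:
play_rows([
  [-0.2, 0, 0, 3, 0, 0, 0],
  [-0.2, 0, 0, 5, 0, 0, 0],
  [-0.2, 0, 0, 5, 0, 0, 0],
  [0.25, 0, 0, 5, 0, 0, 0],
  [0.25, 0, 0, 5, 0, 0, 0],
  [0.25, 0, 0, 5, 0, 0, 0],
  [0.25, 0, 0, -20, 0, 0, 0],
  [0.25, 0, 0, -60, 0, 0, 0],
  [0.25, 0, 0, -100, 0, 0, 0],
  [0.25, 0, 0, -140, 0, 0, 0],
])

```text
clock: 18.55
position: [0.6095, -0.0883, 0.1555]
ee_rot: [3.111, -0.39, 0.003]
force: [1.0, -0.2, 0.8]
width: 0.622
```

```bash
python3 - <<'E'
from h import *
to(.468,.1448,.2)
p=arm.get_image('scene');W=cloud(p).reshape(-1,3);W=W[~np.isnan(W).any(1)]
d=W[(np.hypot(W[:,0]-.61,W[:,1]+.09)<.026)&(W[:,2]<.06)];print(len(d),d[:,2].max(),d[d[:,2]>.03].mean(0))
i=np.hypot(W[:,0]-.4675,W[:,1]-.145);t=W[(i<.022)&(W[:,2]>.095)&(W[:,2]<.13)];print(np.percentile(t[:,2],[5,50,95]))
cv2.imwrite('pics/e.png',cv2.resize(p['img'][230:400,240:466],(800,600),interpolation=2))
E
```

```text
t 18.55 tool shift mm [-194.6 -190.6  -46.2] pos [ 0.6095 -0.0883  0.1555] j [ 0.1   0.49 -0.07  1.68  0.05  0.98 -0.23] xdir [ 0.969 -0.247  0.003] zdir [ 0.001 -0.007 -1.   ] F [ 0.95 -0.18  0.84] T [-0.033 -0.1   -0.026] w 57.2
372 0.04203342803541229 [ 0.60585724 -0.0936047   0.03582682]
[0.09631756 0.10240624 0.12351429]
```

View pics/e.png

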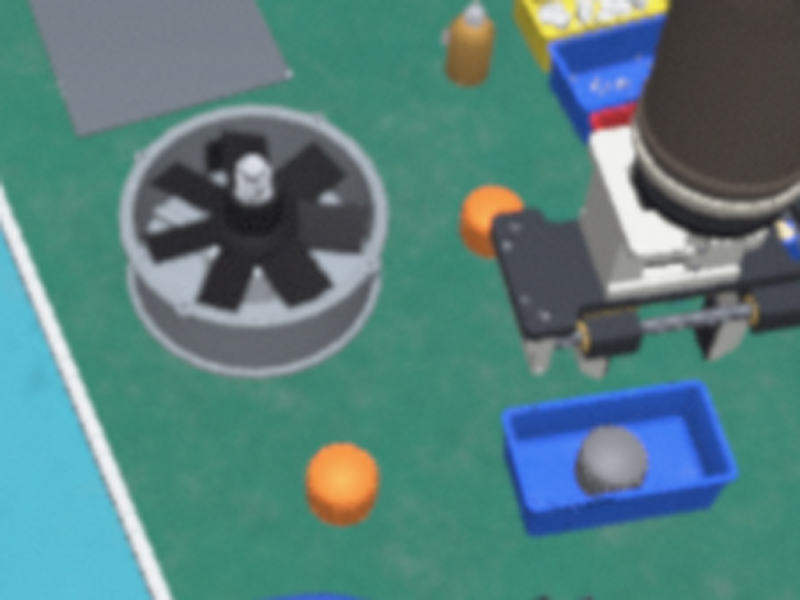

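Call:
play_rows([
  [1, -32, -32, -15, 0, 0, 0],
  [1, -64, -63, -15, 0, 0, 0],
  [1, -97, -95, -15, 0, 0, 0],
  [1, -130, -127, -15, 0, 0, 0],
  [1, -162, -159, -15, 0, 0, 0],
  [1, -195, -191, -15, 0, 0, 0],
  [1, -195, -191, 0, 0, 0, 0],
  [1, -195, -191, 20, 0, 0, 0],
  [1, -195, -191, 40, 0, 0, 0],
  [1, -195, -191, 40, 0, 0, 0],
])

```text
clock: 19.6
position: [0.4702, 0.1439, 0.1175]
ee_rot: [3.109, -0.39, 0.013]
force: [0.2, -1.4, -0.3]
width: 1.003
```

```bash
python3 - <<'E'
from h import *
to(.4675,.1448,.075)
E
```

```text
t 19.6 tool shift mm [-3.2 -0.5 42.5] pos [0.4702 0.1439 0.1175] j [-0.29  0.36 -0.16  2.02  0.09  0.77 -0.75] xdir [ 0.969 -0.247  0.009] zdir [ 0.007 -0.009 -1.   ] F [ 0.23 -1.39 -0.33] T [-0.007 -0.081 -0.012] w 92.2
```

Call:
play_rows([
  [1, -2.6, -0.6, 10, 0.007, -0.009, 0],
  [0.3, -2.6, -0.6, 25, 0.007, -0.009, 0],
  [0, -2.6, -0.6, 38, 0.007, -0.009, 0],
  [0, -2.6, -0.6, 42, 0.007, -0.009, 0],
  [0, -2.6, -0.6, 42, 0.007, -0.009, 0],
  [-0.08, -2.6, -0.6, 42, 0.007, -0.009, 0],
  [-0.4, -2.6, -0.6, 42, 0.007, -0.009, 0],
  [-0.4, -2.6, -0.6, 42, 0.007, -0.009, 0],
  [-0.4, -2.6, -0.6, 42, 0.007, -0.009, 0],
], force=3)

```text
clock: 20.5
position: [0.469, 0.1449, 0.0761]
ee_rot: [-3.116, 0.391, -0.003]
force: [1.2, -0.4, 1.7]
width: 0.401
```

```bash
python3 - <<'E'
from h import *
to(.4675,.1448,.075)
E
```

```text
t 20.5 tool shift mm [-1.4  0.5  1.1] pos [0.469  0.1449 0.0761] j [-0.29  0.42 -0.15  2.05  0.1   0.67 -0.76] xdir [ 0.969 -0.247  0.002] zdir [ 0.002  0.001 -1.   ] F [ 1.19 -0.4   1.73] T [-0.126 -0.371 -0.002] w 36.9
```

Call:
play_rows([
  [-0.4, 0.2, 0, 0, 0, 0, 0],
  [-0.4, 0.2, 0, 0, 0, 0, 0],
  [-0.4, 0.2, 0, -1, 0, 0, 0],
  [-0.4, 0.2, 0, -2, 0, 0, 0],
  [-0.4, 0.2, 0, -3, 0, 0, 0],
  [-0.4, 0.2, 0, -3, 0, 0, 0],
], force=18)

```text
clock: 21.1
position: [0.469, 0.1449, 0.0791]
ee_rot: [-3.116, 0.391, -0.003]
force: [-0.3, -0.7, -1.8]
width: 0.401
```

```bash
python3 - <<'E'
from h import *
to(.4675,.1448,.075)
E
```

```text
t 21.1 tool shift mm [-1.5  0.5  4.1] pos [0.469  0.1449 0.0791] j [-0.29  0.41 -0.15  2.05  0.1   0.68 -0.76] xdir [ 0.969 -0.247  0.001] zdir [ 0.002  0.001 -1.   ] F [-0.33 -0.7  -1.85] T [-0.045 -0.139  0.008] w 36.9
```

Call:
play_rows([
  [-0.4, 0, 0, -1, 0, 0, 0],
  [-0.4, 0, 0, -2, 0, 0, 0],
  [-0.4, 0, 0, -3, 0, 0, 0],
  [-0.4, 0, 0, -4, 0, 0, 0],
])

```text
clock: 21.5
position: [0.4689, 0.1448, 0.0831]
ee_rot: [-3.116, 0.391, -0.002]
force: [-0.5, 0.3, -2.3]
width: 0.404
```

```bash
python3 - <<'E'
from h import *
to(.4675,.1448,.075)
E
```

```text
t 21.5 tool shift mm [-1.4  0.4  8.1] pos [0.4689 0.1448 0.0831] j [-0.29  0.41 -0.16  2.05  0.1   0.69 -0.75] xdir [ 0.969 -0.247  0.001] zdir [ 0.002  0.001 -1.   ] F [-0.53  0.26 -2.31] T [-0.028 -0.05   0.059] w 37.2
```

Call:
play_rows([
  [-0.4, 0, 0, -2, 0, 0, 0],
  [-0.4, 0, 0, -4, 0, 0, 0],
  [-0.4, 0, 0, -6, 0, 0, 0],
  [-0.4, 0, 0, -8, 0, 0, 0],
  [-0.4, 0, 0, -10, 0, 0, 0],
  [-0.4, 0, 0, -12, 0, 0, 0],
  [-0.4, 0, 0, -14, 0, 0, 0],
  [-0.4, 0, 0, -16, 0, 0, 0],
  [-0.4, 0, 0, -18, 0, 0, 0],
  [-0.4, 0, 0, -20, 0, 0, 0],
])

```text
clock: 22.5
position: [0.4689, 0.1448, 0.1033]
ee_rot: [-3.116, 0.391, -0.002]
force: [0.2, 0.1, -1.9]
width: 0.404
```

```bash
python3 - <<'E'
from h import *
to(.469,.1448,.165)
E
```

```text
t 22.5 tool shift mm [  0.2  -0.1 -61.7] pos [0.4689 0.1448 0.1033] j [-0.28  0.38 -0.16  2.03  0.09  0.74 -0.75] xdir [ 0.969 -0.247  0.001] zdir [ 0.002  0.001 -1.   ] F [ 0.21  0.08 -1.87] T [-0.011 -0.072  0.042] w 37.2
```

Call:
play_rows([
  [-0.4, 0, 0, -3, 0, 0, 0],
  [-0.4, 0, 0, -6, 0, 0, 0],
  [-0.4, 0, 0, -9, 0, 0, 0],
  [-0.4, 0, 0, -12, 0, 0, 0],
  [-0.4, 0, 0, -15, 0, 0, 0],
  [-0.4, 0, 0, -18, 0, 0, 0],
  [-0.4, 0, 0, -21, 0, 0, 0],
  [-0.4, 0, 0, -24, 0, 0, 0],
  [-0.4, 0, 0, -27, 0, 0, 0],
  [-0.4, 0, 0, -30, 0, 0, 0],
])

```text
clock: 23.5
position: [0.4689, 0.1448, 0.1336]
ee_rot: [-3.116, 0.391, -0.002]
force: [-0.5, 0.1, -1.8]
width: 0.402
```

```bash
python3 - <<'E'
from h import *
to(.469,.1448,.165)
E
```

```text
t 23.5 tool shift mm [  0.2  -0.1 -31.4] pos [0.4689 0.1448 0.1336] j [-0.28  0.33 -0.16  2.    0.07  0.81 -0.73] xdir [ 0.969 -0.247  0.001] zdir [ 0.002  0.001 -1.   ] F [-0.46  0.05 -1.83] T [ 0.013 -0.074 -0.019] w 37.0
```

Rise 57 mm so far and free. Up to 90+ mm, meanwhile measure the mat.

Call:
play_rows([
  [-0.4, 0, 0, -4, 0, 0, 0],
  [-0.4, 0, 0, -8, 0, 0, 0],
  [-0.4, 0, 0, -12, 0, 0, 0],
  [-0.4, 0, 0, -16, 0, 0, 0],
  [-0.4, 0, 0, -20, 0, 0, 0],
  [-0.4, 0, 0, -25, 0, 0, 0],
  [-0.4, 0, 0, -30, 0, 0, 0],
  [-0.4, 0, 0, -35, 0, 0, 0],
  [-0.4, 0, 0, -40, 0, 0, 0],
  [-0.4, 0, 0, -40, 0, 0, 0],
])

```text
clock: 24.5
position: [0.4692, 0.1449, 0.1743]
ee_rot: [-3.116, 0.391, -0.004]
force: [-0.0, -0.5, -2.5]
width: 0.398
```

```bash
python3 - <<'E'
from h import *
im=cv2.imread("pics/top0.png");W=np.load("top.npy")
for n in("top","scene"):
    im=cv2.imread(f"pics/{n}0.png");W=np.load(n+".npy")
    hsv=cv2.cvtColor(im,cv2.COLOR_BGR2HSV)
    m=(hsv[...,1]<60)&(hsv[...,2]>50)&(np.hypot(W[...,0]-.484,W[...,1]-.38)<.125)&(abs(W[...,2])<.012)&(np.hypot(W[...,0]-.467,W[...,1]-.145)>.1)
    c,l,s,ct=cv2.connectedComponentsWithStats(m.astype(np.uint8));k=1+s[1:,4].argmax()
    r=cv2.minAreaRect((W[l==k][:,:2]*1000).astype(np.float32));print(n,s[k,4],r,W[l==k].mean(0))
to(r[0][0]/1000,r[0][1]/1000,.17)
p=arm.get_image("scene");cv2.imwrite('pics/f.png',cv2.resize(p['img'][170:350,200:440],(800,600),interpolation=2))
E
```

```text
top 3883 ((485.66143798828125, 381.99053955078125), (171.43077087402344, 170.4959716796875), 85.79095458984375) [0.48399419 0.38153893 0.00247621]
scene 2787 ((485.1907653808594, 379.5833740234375), (171.8070831298828, 170.82492065429688), 86.06600189208984) [0.4824672  0.37514445 0.00291207]
t 24.5 tool shift mm [ -42.5 -231.3    4.6] pos [0.4692 0.1449 0.1743] j [-0.27  0.28 -0.17  1.95  0.06  0.91 -0.72] xdir [ 0.969 -0.247  0.002] zdir [ 0.003  0.001 -1.   ] F [-0.04 -0.51 -2.51] T [ 0.013 -0.104  0.013] w 36.6
```

View pics/f.png

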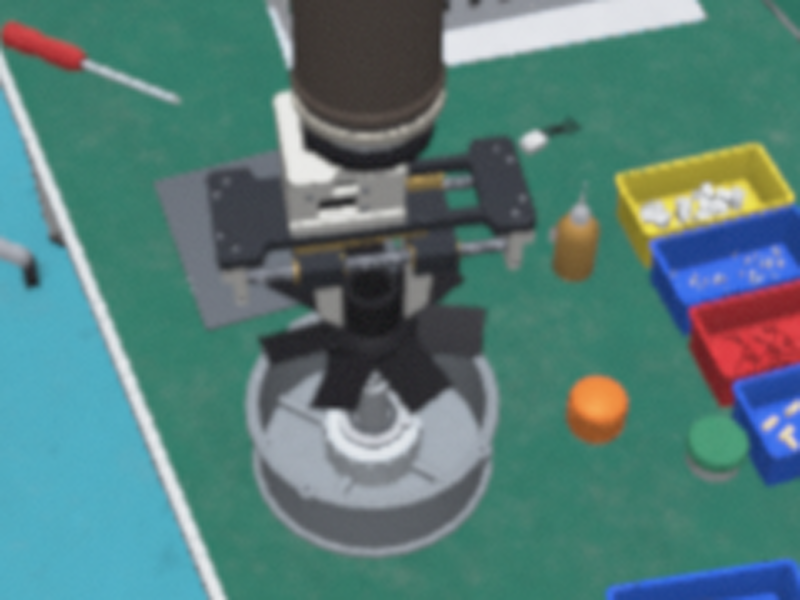

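Call:
play_rows([
  [-0.4, 0, 0, -8, 0, 0, 0],
  [-0.4, -3, -17, -10, 0, 0, 0],
  [-0.4, -9, -49, -10, 0, 0, 0],
  [-0.4, -16, -85, -10, 0, 0, 0],
  [-0.4, -23, -122, -10, 0, 0, 0],
  [-0.4, -29, -160, -10, 0, 0, 0],
  [-0.4, -36, -195, -10, 0, 0, 0],
  [-0.4, -41, -222, -10, 0, 0, 0],
  [-0.4, -43, -233, -5, 0, 0, 0],
  [-0.4, -43, -233, 0, 0, 0, 0],
])

```text
clock: 25.55
position: [0.4843, 0.3827, 0.1737]
ee_rot: [-3.116, 0.387, -0.003]
force: [0.0, -0.1, -1.7]
width: 0.401
```

```bash
python3 - <<'E'
from h import *
to(.4854,.381,.027)
E
```

```text
t 25.55 tool shift mm [  1.2   1.6 146.7] pos [0.4843 0.3827 0.1737] j [-0.61  0.48 -0.21  1.65  0.11  1.02 -1.1 ] xdir [ 0.97  -0.245  0.001] zdir [ 0.002  0.001 -1.   ] F [ 0.02 -0.07 -1.73] T [-0.015 -0.028 -0.023] w 36.9
```

Call:
play_rows([
  [-0.4, 1.2, 1.6, 15, 0, 0, 0],
  [-0.4, 1.2, 1.6, 35, 0, 0, 0],
  [-0.4, 1.2, 1.6, 58, 0, 0, 0],
  [-0.4, 1.2, 1.6, 80, 0, 0, 0],
  [-0.4, 1.2, 1.6, 100, 0, 0, 0],
  [-0.4, 1.2, 1.6, 116, 0, 0, 0],
  [-0.4, 1.2, 1.6, 128, 0, 0, 0],
  [-0.4, 1.2, 1.6, 136, 0, 0, 0],
  [-0.4, 1.2, 1.6, 141, 0, 0, 0],
  [-0.4, 1.2, 1.6, 144, 0, 0, 0],
])

```text
clock: 26.55
position: [0.4856, 0.3808, 0.0297]
ee_rot: [-3.116, 0.388, -0.003]
force: [0.9, -0.3, -1.3]
width: 0.402
```

```bash
python3 - <<'E'
from h import *
to(.4854,.381,.025)
E
```

```text
t 26.55 tool shift mm [-0.3 -0.2  4.7] pos [0.4856 0.3808 0.0297] j [-0.63  0.64 -0.18  1.77  0.16  0.74 -1.14] xdir [ 0.97  -0.245  0.002] zdir [ 0.002  0.001 -1.   ] F [ 0.91 -0.3  -1.28] T [ 0.069 -0.07   0.029] w 37.0
```

Call:
play_rows([
  [-0.4, 0, 0, 1, 0, 0, 0],
  [-0.4, 0, 0, 2, 0, 0, 0],
  [-0.4, 0, 0, 3, 0, 0, 0],
  [-0.4, 0, 0, 3.5, 0, 0, 0],
  [-0.4, 0, 0, 4, 0, 0, 0],
  [-0.4, 0, 0, 4, 0, 0, 0],
])

```text
clock: 27.15
position: [0.4858, 0.3809, 0.0261]
ee_rot: [-3.116, 0.388, -0.004]
force: [-1.0, -1.0, 2.2]
width: 0.402
```

```bash
python3 - <<'E'
from h import *
to(.4854,.381,.025)
E
```

```text
t 27.15 tool shift mm [-0.4  0.   1.1] pos [0.4858 0.3809 0.0261] j [-0.63  0.65 -0.18  1.77  0.17  0.73 -1.14] xdir [ 0.97  -0.245  0.002] zdir [ 0.003  0.002 -1.   ] F [-0.99 -1.05  2.2 ] T [-0.217  0.234  0.034] w 36.9
```

Call:
play_rows([
  [-0.15, 0, 0, 0, 0, 0, 0],
  [0, 0, 0, 0, 0, 0, 0],
  [0.3, 0, 0, 0, 0, 0, 0],
  [0.6, 0, 0, 0, 0, 0, 0],
  [0.6, 0, 0, -10, 0, 0, 0],
  [0.6, 0, 0, -30, 0, 0, 0],
  [0.6, 0, 0, -60, 0, 0, 0],
  [0.6, 0, 0, -95, 0, 0, 0],
  [0.6, 0, 0, -130, 0, 0, 0],
  [0.6, 0, 0, -170, 0, 0, 0],
])

```text
clock: 28.15
position: [0.4849, 0.3803, 0.1978]
ee_rot: [-3.116, 0.387, -0.003]
force: [0.4, 0.7, -0.8]
width: 0.798
```

Call:
play_rows([
  [0.6, -20, 30, 0, 0, 0, 0],
  [0.6, -40, 70, 0, 0, 0, 0],
  [0.6, -50, 110, 0, 0, 0, 0],
  [0.6, -50, 150, 0, 0, 0, 0],
  [0.6, -50, 190, 0, 0, 0, 0],
  [0.6, -50, 230, 0, 0, 0, 0],
  [0.6, -50, 270, 0, 0, 0, 0],
  [0.6, -50, 270, 0, 0, 0, 0],
])

```text
clock: 28.95
position: [0.3687, 0.126, 0.1977]
ee_rot: [3.116, -0.396, 0.002]
force: [0.1, 0.5, -0.7]
width: 0.8
```

```bash
python3 - <<'E'
from h import *
from scipy.optimize import least_squares
to(.4854,.381,.2)
for n in("scene","top"):
    p=arm.get_image(n);W=cloud(p).reshape(-1,3);W=W[~np.isnan(W).any(1)]
    i=np.hypot(W[:,0]-.485,W[:,1]-.381)
    t=W[(i<.03)&(W[:,2]>.046)&(W[:,2]<.07)];print(n,len(t),t.mean(0).round(4),np.percentile(t[:,2],[5,50,95]).round(4),"tilt",np.linalg.lstsq(np.c_[t[:,:2],np.ones(len(t))],t[:,2],rcond=None)[0].round(3))
    d=W[(np.hypot(W[:,0]-.61,W[:,1]+.09)<.026)&(W[:,2]<.06)&(W[:,2]>.03)];print("nut",d.mean(0).round(3),d[:,2].max().round(3))
    for q in("jar","dropper_bottle","guard_driver"):
        for r in arm.look_for(p,q)[:1]: print(q,round(r["score"],2),(np.array(r["box"])*[640,480,640,480]).astype(int))
    if n=="top":cv2.imwrite('pics/g.png',cv2.resize(p['img'][180:360,130:450],(800,450),interpolation=2))
E
```

```text
t 28.95 tool shift mm [  49.3 -276.1   -2.3] pos [0.3687 0.126  0.1977] j [-0.31  0.09 -0.17  2.13  0.02  0.92 -0.74] xdir [ 0.968 -0.25   0.002] zdir [ 0.001 -0.001 -1.   ] F [ 0.11  0.52 -0.71] T [ 0.001 -0.089 -0.006] w 73.6
scene 35 [0.4908 0.374  0.0507] [0.0481 0.0506 0.0535] tilt [ 0.028 -0.041  0.052]
nut [ 0.606 -0.093  0.036] 0.042
jar 0.65 [405 294  19  21]
dropper_bottle 0.73 [365 231  10  24]
guard_driver 0.65 [202 177  25  19]
top 86 [0.4834 0.3804 0.0503] [0.047  0.0501 0.0536] tilt [-0.039  0.038  0.055]
nut [ 0.607 -0.089  0.037] 0.043
jar 0.6 [389 201  15  15]
dropper_bottle 0.7 [314 201  11  10]
guard_driver 0.73 [143 291  63  43]
```

View pics/g.png

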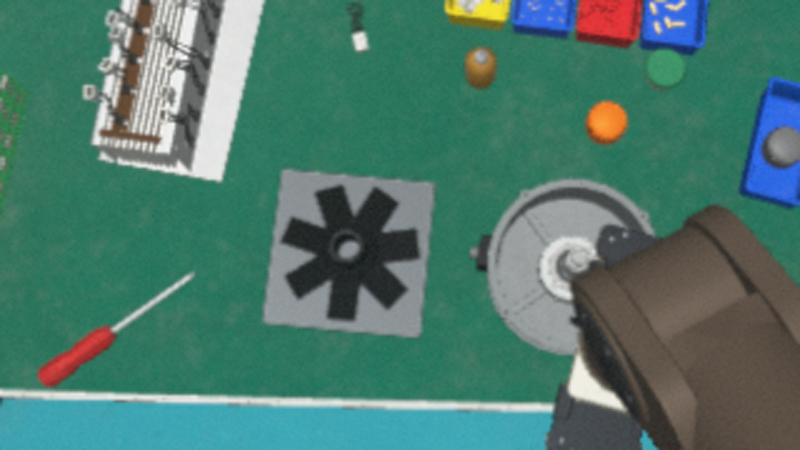

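```bash
python3 -c "
from cell import arm
print(arm.sign_off())"
```

```text
the job is handed in; nothing more can be done
None
```

The nut is in the empty parts bin and the impeller lies flat on its hub in the middle of the mat. I handed the job in at about 29 s of the 72 s allowed; no verdict is reported.

**Nut:** I turned it clockwise in small steps at about 2.5 mm of climb per rad. Vertical force readings stayed within about 3 N and side forces within about 5 N. Once the nut came free of the thread I lifted it off and put it in the bin.

**Impeller:** I drew it straight up about 100 mm with only its own weight showing, roughly 2 N. I then lowered it onto the mat until I felt contact and let go.

**Last checks:**
- **Impeller position:** The top camera puts it about 2 mm from the mat centre. Its hub top is at about 51 mm, which matches lying flat on the mat.
- **Nut position:** It is near the middle of the bin, dome up, with its top at about 42 mm.
- **Loose items:** The jar, bottle and screwdriver look unmoved. The screwdriver's box in the top view grew because the first detection had covered only part of it, and I did not measure its position exactly.
- **Hand:** It is clear of everything.

**Readings that disagreed or stayed unclear:**
- **Lock:** The torque rise was too faint to pick out from the noise. I judged the lock had engaged from the rise in vertical force and from the camera, where the impeller had turned and later stayed still.
- **Side force:** It reached about 3 N while unscrewing, and I eased it off several times.
- **Tilt:** The camera estimate was only noise (35 to 86 depth points, opposite signs in the two views), so flatness rests on the height and the picture.

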